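# One dry stroke of the rotary microtome

### The job

The microtome has no blade or specimen in it; give it one dry stroke to see that it runs freely. Push the hand wheel round by its handle with your fingertips, clockwise as you face the wheel, at a steady pace without spinning or forcing it, through exactly one full turn, so that the handle stands again where it stood at the start; then take the hand away. Do not grip the handle, and leave the things lying about the machine where they are.

Things in the scene. Friction and masses are not known exactly. Their poses are not given: they have to be found in the camera images.
- microtome: rotary microtome, white housing on a grey base, fixed: 265 mm high. Origin: on the bench right under the hand wheel's hub. z up; y points from the wheel into the machine, so the wheel's face and handle look to -y; front (knife holder) at -x. In this frame the base fills x -265 to 165, y 30 to 310 mm, the housing x -100 to 150, y 35 to 305; a feed wheel on the far side reaches y 340.
- hub (a point): the centre of the hand wheel's outer face, on its level axis, 140 mm above the bench. It does not turn.
- handwheel (a joint): angle of the hand wheel, rad. 0: handle at the very top; grows clockwise facing the wheel (looking along the microtome's +y): from the top to the rear (+x), down, forward along the bottom, up. A full turn adds 6.283. Starts at -0.5 to 0.5. Turns both ways, balanced, with a rub of 4 N at the handle; stays where left. Alloy wheel 164 mm across, upright, four spokes, 18 mm thick.
- handle (a point): middle of the wheel's black handle: a nearly round four-lobed bar 26 mm thick with a rounded end, fixed to a spoke, parallel to the wheel's axis and 65 mm from it, sticking out 75 mm from the wheel's outer face. The point is on the bar's axis, 45 mm out from that face, and goes round with the wheel: at angle q it lies at (65 sin q, -45, 140 + 65 cos q) mm in the microtome's frame.
- block_a: loose wax block on a yellow cassette, 40 x 28 x 19 mm, on the bench near the wheel; origin: centre of its underside
- block_b: loose wax block on a blue cassette, 40 x 28 x 19 mm, on the bench near the wheel; origin: centre of its underside
- brush: loose fine brush, 160 x 7 x 7 mm, lying in the tray on top of the housing (tray floor 249 mm above the bench); origin: middle, underside
- forceps: loose steel forceps, 110 x 22 x 6 mm, lying in the same tray; origin: middle, underside
- jar: loose amber screw-top jar, 56 mm thick, 85 mm high, on the bench to the right; origin: centre of its underside
- slide_box: loose green slide box, 90 x 60 x 45 mm, on the bench to the right; origin: centre of its underside
- beaker: loose white cup, 66 mm wide, 80 mm high, on the bench to the right; origin: centre of its underside

How it is judged (in metres and radians):
On the way, in this order (a step that is already met when the one before it is completed fails the run):
1. the handle comes down at the rear of the wheel (value of joint handwheel between 1.3 and 2.2 rad), for 0.05 s.
2. the handle passes the bottom (value of joint handwheel between 2.8 and 3.7 rad), for 0.05 s.
3. the handle comes up at the front of the wheel (value of joint handwheel between 4.4 and 5.2 rad), for 0.05 s.
At the end, for the whole second after the job is handed in: the wheel has gone round once clockwise and rests with its handle within 12 mm of where it started (about 10 degrees); every loose thing lies within 25 mm of its place (value of joint handwheel above 5.4 rad and distance of handle from where it was at the start of the episode below 0.012 m and velocity of joint handwheel between -0.05 and 0.05 rad/s and distance of each of block_a, block_b, brush, forceps, jar, slide_box, beaker from where it was at the start of the episode below 0.025 m); the robot touches nothing.
It fails at once if the wheel is turned the wrong way, or run on into a second turn (value of joint handwheel below -0.9 rad or value of joint handwheel above 7.2 rad).
It fails at once if the wheel is spun (faster than about three quarters of a turn a second) (velocity of joint handwheel above 5 rad/s or velocity of joint handwheel below -5 rad/s).
It fails at once if the machine is forced (over 40 N) (contact force between the fingers and microtome above 40 N).
It fails at once if the handle is gripped (pressed from two opposite sides at once, over 2 N) ((contact force between the fingers and handwheel_c0 above 2 N and contact force between the fingers and handwheel_c2 above 2 N) or (contact force between the fingers and handwheel_c1 above 2 N and contact force between the fingers and handwheel_c3 above 2 N)).
It fails at once if a loose thing is moved, knocked or picked up (25 mm) (distance of any of block_a, block_b, brush, forceps, jar, slide_box, beaker from where it was at the start of the episode above 0.025 m).
It also fails if it takes over 72 s, if anything falls off the work surface, if the arm or the gripper's body presses on something with over 40 N, if the wrist force passes 120 N, or if a joint passes its speed limit or range.

### The arm

A 6-joint arm with a two-finger parallel gripper is mounted at the origin on the work surface. World frame = base frame: x ahead of the robot, y to its left, z up, the work surface at z = 0. Lengths are in mm, angles in degrees, forces in N, time in s.
With the tool pointing down it reaches from about 350 to 850 mm from the base axis. Payload 8.1 kg.
Tool frame: the origin (TCP) lies at the very end of the fingers, on their centre line; the grasp point (between the pads) lies r.tcp_to_grasp behind it (r.tcp_to_grasp is the distance from the TCP to the grasp point, in mm); z points along the fingers, y is the line along which they close (so a half turn about z gives the same grasp; the last joint's range is limited). The gripper opens to 85 mm and grips with 20 to 120 N. Pads are 22 mm wide; open, the fingers measure 114 mm over their backs; the gripper's body (76 mm by 85 mm) begins 54 mm behind the grasp point. The pads swing forward as they close: fully open they stand 13 mm farther back than shut.
Start: joints at [64.664, 7.471, 85.268, -0, 87.261, -4.893], TCP at [209.545, 562.224, 231.292] pointing down, gripper open.
Joint ranges: [-169.43, 169.43], [-51.17, 129.36], [1.28, 143.12], [-76.62, 256.62], [0, 156.53], [-152.29, 152.29]. Speed limits (degrees/s): [136.94, 136.94, 159.86, 180, 180, 180].

### API

Orientations are given as [roll, pitch, yaw] about the fixed x, y, z axes, in that order (R = Rz(yaw) Ry(pitch) Rx(roll)).
In Python, from bench import r gives the robot as it stands.
- The arm moves only by the shell command python3 -m handwheel 'ROWS' [OPENING] [FORCE]. ROWS is JSON, a list of rows, each a list of 4 numbers: the shift along the tool's x, y, z in m, then the turn about the tool's z in degrees. A call has 1 to 10 rows; each row shifts and turns the commanded pose from where the row before left it, along the tool's axes as they then stand; what a row does not reach is not made up. A row lasts 1/10 s, in which the tool goes at most 50 mm and 8.59 degrees, less where a joint would pass 70% of its speed; a pose out of reach is approached as far as the arm can. A call is refused whole if a number of a shift passes 0.05 or a number of a turn 8.59, either way. A call with a gripper value outside its range is refused whole. OPENING is the finger opening in m, from 0 to 0.0854, set as the call begins (- or left out, the last holds). The fingers move at their own pace and stop on an object; FORCE is the grip in N (left out, the last holds). Time passes only in rows, so rows that do not move let the fingers close. It gives the time, the measured TCP pose, the force, the opening and the grip force at its end, in the units of the state.
- r.sense(): the state, without advancing time (a new reading comes with each control period).
- r.snapshot(name): name is "scene" or "top" or "wrist"; returns the picture (400x640x3 uint8, red, green, blue); there is no depth.
- r.camera_params(name): a dict with "fx", "fy", "cx", "cy" (pixels), "R" (3x3) and "t" (3): a world point X has camera coordinates R X + t; the wrist camera has in their place "mount" (4x4, takes a point from camera to tool coordinates, whose origin is the TCP and whose axes are the flange's). Camera axes: x right, y down, z forward; pixel columns grow to the right and rows downward; lengths in mm; the calibration is good to about 2 mm. A picture is of the moment at which its call begins: read the wrist's pose just before it. camera_params takes no time and is no camera call.
- r.hand_in(): hands the job in; it is judged then, once.
The state is a dict: "time": time; "joint_pos": joint angles; "qd": joint speeds; "joint_efforts": joint torques, N m; "tool_pos": TCP position; "tcp_rot": TCP orientation; "ft_force": force on the tool from outside, world axes, zero at the start; "wrist_torque": the same for the moment, N m; "finger_gap": finger opening in mm; "grip_force": force on a finger pad.
Only numpy, scipy, OpenCV 4.12 (cv2) and the standard library are available. Lean on these libraries where they do the work, as an engineer would, in place of code of your own. Each camera call takes 0.05 s, during which the arm holds its last target. There are 200 camera calls.

## Working session

There is one attempt and no reset: what is moved stays moved. The work goes in short steps, Python scripts to look and compute and a shell command to move; the robot and the scene stay as the last step left them, time stands still between calls to the robot, and variables do not carry over. Pictures are saved under pics/ and viewed, at most 10 in all, crops included, and the job is handed in when it is done.

```bash
mkdir -p pics
python3 - <<'E'
from bench import r
import cv2,json
for n in ("scene","top"):
    cv2.imwrite(f"pics/{n}.png",r.snapshot(n)[:,:,::-1])
    p=r.camera_params(n);print(n,{k:(v.tolist() if hasattr(v,'tolist') else v) for k,v in p.items()})
s=r.sense();print(s['time'],s['tool_pos'],s['tcp_rot'],s['ft_force'],s['finger_gap'],r.tcp_to_grasp)
E
```

```text
scene {'fx': 457.1066007768373, 'fy': 457.1066007768373, 'cx': 315.03667118280106, 'cy': 204.51778592481602, 'R': [[-0.3980947619083847, 0.9172323791602879, 0.014329101893163486], [0.6922560152312202, 0.3106270043356438, -0.6513773664732734], [-0.6019154175773367, -0.24939051064028478, -0.7586186151718651]], 't': [315.6737254255261, -256.2974904398006, 1452.950222590281]}
top {'fx': 412.80443031547725, 'fy': 412.80443031547725, 'cx': 323.48288734926103, 'cy': 197.17154488093797, 'R': [[-0.02440531690115569, -0.9996107319490278, 0.013519063550524728], [-0.9885012728363762, 0.02211101478809195, -0.14958722079745038], [0.14923007105747343, -0.017014335055174516, -0.988656107195425]], 't': [-86.35814553613795, 593.6032881516284, 1025.7992083021554]}
0.1 [209.3533614  561.76738636 230.3399016 ] [-1.79905192e+02 -7.40360513e-03  1.59555990e+02] [-0.51983554 -0.491388   -0.06435201] 85.79360579742708 18.700000000000003
```

View pics/scene.png

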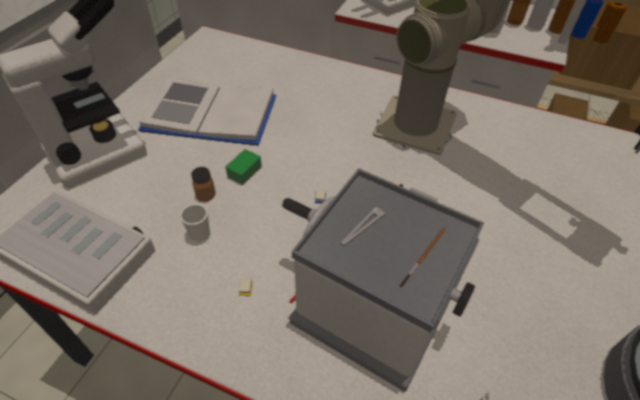

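View pics/top.png

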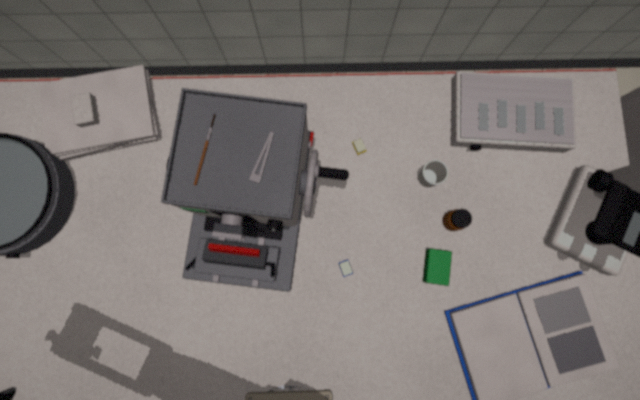

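The scene view shows the tray corners near (360,172), (481,222), (435,325) and (297,250), and the handle from (285,204) to (312,215). The top view shows the tray corners near (183,90), (307,103), (297,218) and (165,205), and the handle from (320,173) to (347,175). The wheel faces world -y, and the blocks lie at (359,147) and (346,268). I'll enlarge both views for corner picks.

Run:
```python
import cv2,numpy as np
a=cv2.imread('pics/scene.png')[160:340,270:490];b=cv2.imread('pics/top.png')[80:300,155:375]
f=lambda i,g:cv2.convertScaleAbs(cv2.resize(i,None,fx=g,fy=g,interpolation=cv2.INTER_CUBIC),alpha=1.5)
cv2.imwrite('pics/sc.png',f(a,3));cv2.imwrite('pics/tc.png',f(b,2.7))
```

```text
(no output)
```

View pics/sc.png

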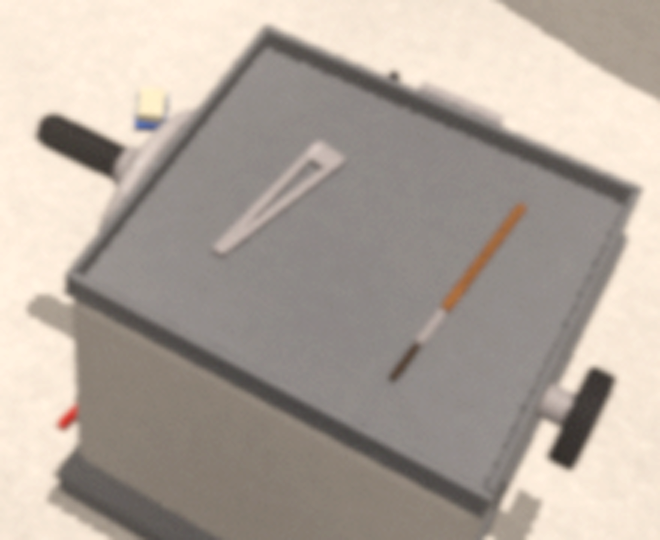

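View pics/tc.png

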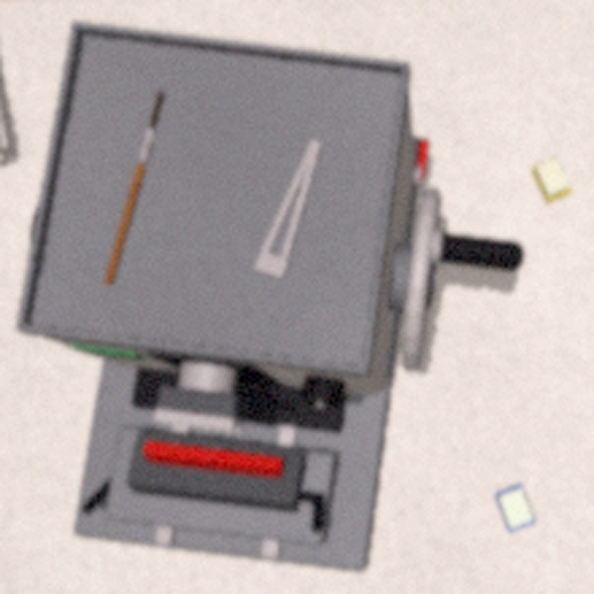

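The crops give these outer tray corners, in the order (150,305), (150,35), (-100,35), (-100,305) of the microtome frame:
- **Top crop:** (77,24), (409,66), (375,375), (20,328). Handle axis from (443,250) to its tip at (521,255).
- **Scene crop:** (490,512), (70,285), (267,28), (638,190). Handle axis from (113,165) to its tip at (42,130).

Run:
```python
from bench import r
import cv2,numpy as np
P={}
for n in("scene","top"):
    p=r.camera_params(n);K=np.array([[p['fx'],0,p['cx']],[0,p['fy'],p['cy']],[0,0,1]])
    P[n]=K@np.c_[np.array(p['R']),np.array(p['t'])]
S=np.array([(490,512),(70,285),(267,28),(638,190),(42,130)])/3+[270,160]
T=np.array([(77,24),(409,66),(375,375),(20,328),(521,255)])/2.7+[155,80]
X=cv2.triangulatePoints(P['scene'],P['top'],S.T,T.T);X=(X[:3]/X[3]).T
print(X.round(1))
M=np.array([(150,305),(150,35),(-100,35),(-100,305)],float)
A,B=M-M.mean(0),X[:4,:2]-X[:4,:2].mean(0)
yaw=np.arctan2((A[:,0]*B[:,1]-A[:,1]*B[:,0]).sum(),(A*B).sum())
R=np.array([[np.cos(yaw),-np.sin(yaw)],[np.sin(yaw),np.cos(yaw)]])
t=X[:4,:2].mean(0)-R@M.mean(0)
print('yaw',np.degrees(yaw),'origin',t,'res',(X[:4,:2]-M@R.T-t).round(1).tolist())
# handle axis from plane intersection
def pl(n,a,b):return P[n].T@np.cross([*a,1],[*b,1])
a=pl('scene',S[4],np.array((113,165))/3+[270,160]);b=pl('top',T[4],np.array((443,250))/2.7+[155,80])
d=np.cross(a[:3],b[:3]);d/=np.linalg.norm(d);print('axis dir',d)
print('tip in m frame',R.T@(X[4,:2]-t),X[4,2])
h=np.degrees(np.arctan2((R.T@(X[4,:2]-t))[0],X[4,2]-140));print('q',h)
```

```text
[[ 804.2  203.9  249.7]
 [ 763.3  -61.9  249.9]
 [ 514.6  -29.1  253.4]
 [ 557.5  237.2  257.5]
 [ 618.5 -152.2  195.5]]
yaw -8.32133471590782 origin [610.57483126 -77.07557043] res [[1.1, 0.9], [-0.7, 2.2], [-2.1, -1.2], [1.8, -2.0]]
axis dir [-0.10047441 -0.99276791  0.06570209]
tip in m frame [ 18.72832005 -73.16451753] 195.51494346879429
q 18.642150789380963
```

```bash
python3 -m handwheel '[[0,0,-0.02,7.79],[0,0,-0.02,7.79],[0,0,-0.02,7.79],[0,0,-0.02,7.79],[0,0,-0.02,7.79],[0,0,-0.02,7.79],[0,0,-0.02,7.79],[0,0,-0.02,7.79],[0,0,-0.02,7.79],[0,0,-0.02,7.79]]' 0.07 60
python3 -m handwheel '[[-0.0315,0.0254,0,0],[-0.0315,0.0254,0,0],[-0.0315,0.0254,0,0],[-0.0315,0.0254,0,0],[-0.0315,0.0254,0,0],[-0.0315,0.0254,0,0],[-0.0315,0.0254,0,0],[-0.0315,0.0254,0,0],[-0.0315,0.0254,0,0],[-0.0315,0.0254,0,0]]'
python3 -m handwheel '[[-0.0315,0.0254,0,0],[-0.0315,0.0254,0,0],[-0.0315,0.0254,0,0],[-0.0315,0.0254,0,0],[-0.0315,0.0254,0,0],[-0.0315,0.0254,0,0],[-0.0315,0.0254,0,0],[-0.0315,0.0254,0,0],[-0.0315,0.0254,0,0],[-0.0315,0.0254,0,0]]'
```

```text
time: 1.1
tool_pos: [209.5, 562.1, 431.5]
tcp_rot: [-180.0, 0.1, 81.3]
ft_force: [0.9, -0.5, -0.2]
finger_gap: 69.9
grip_force: 0.0
time: 2.1
tool_pos: [415.6, 212.1, 431.0]
tcp_rot: [-180.0, 0.0, 81.7]
ft_force: [0.4, 0.2, -0.5]
finger_gap: 70.2
grip_force: 0.0
time: 3.1
tool_pos: [621.3, -136.4, 430.7]
tcp_rot: [-180.0, -0.0, 81.6]
ft_force: [0.3, 0.4, -0.3]
finger_gap: 70.0
grip_force: 0.0
```

```bash
cat > h.py <<'E'
from bench import r
import numpy as np
from scipy.spatial.transform import Rotation as Ro
t0=np.array([610.6,-77.1]);yw=np.radians(-8.3)
R=np.array([[np.cos(yw),-np.sin(yw)],[np.sin(yw),np.cos(yw)]])
def mf(s):  # tcp in microtome frame, force in microtome frame
    p=s['tool_pos'];f=s['ft_force']
    return np.r_[R.T@(p[:2]-t0),p[2]].round(1),np.r_[R.T@f[:2],f[2]].round(1)
def cam():  # wrist camera K, Rwc, twc from tool pose
    s=r.sense();p=r.camera_params("wrist");m=np.array(p['mount'])
    T=np.eye(4);T[:3,:3]=Ro.from_euler('xyz',s['tcp_rot'],degrees=True).as_matrix();T[:3,3]=s['tool_pos']
    W=T@m;K=np.array([[p['fx'],0,p['cx']],[0,p['fy'],p['cy']],[0,0,1]])
    return K,W
def proj(K,W,X):
    c=np.linalg.inv(W)@np.r_[X,1];u=K@c[:3];return u[:2]/u[2]
def world(m):return np.r_[R@m[:2]+t0,m[2]]
E
python3 - <<'E'
from h import *;import cv2
K,W=cam();im=r.snapshot("wrist");cv2.imwrite('pics/w1.png',im[:,:,::-1])
print(W.round(3).tolist(),K.tolist());print(mf(r.sense()))
for q in(0,.2,.3,.4):
  for y in(-10,-75):print(q,y,proj(K,W,world(np.array([65*np.sin(q),y,140+65*np.cos(q)]))).round(1))
E
```

```text
[[0.989, -0.138, -0.048, 633.42], [-0.146, -0.94, -0.308, -56.748], [-0.002, 0.312, -0.95, 574.265], [0.0, 0.0, 0.0, 1.0]] [[352.4192693474324, 0.0, 315.9265981048165], [0.0, 352.4192693474324, 199.47992472012058], [0.0, 0.0, 1.0]]
(array([ 21.3, -62.2, 427.5]), array([ 0.4, -2.3, -2.1]))
0 -10 [297.6 118.1]
0 -75 [298.7 179.4]
0.2 -10 [310.2 117.9]
0.2 -75 [310.6 179.1]
0.3 -10 [316.4 117.8]
0.3 -75 [316.4 178.7]
0.4 -10 [322.2 117.6]
0.4 -75 [322.  178.2]
```

View pics/w1.png

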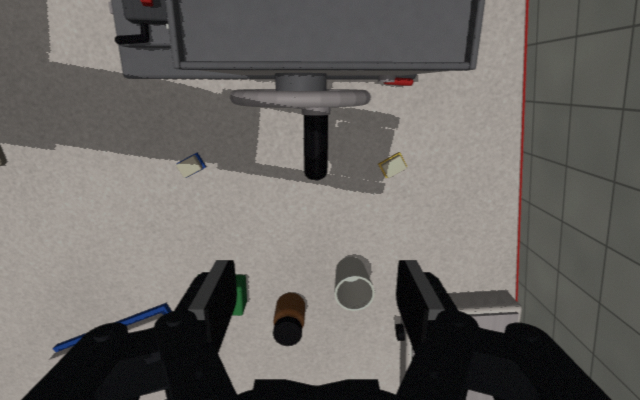

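The wrist view shows the handle from (316,113) to its tip at (316,178), between and ahead of the fingers. That matches the projection for q ≈ 0.30, so the pose holds. I'll descend with the open fingers straddling the handle, with plenty of slack, so only one pad ever touches it.

```bash
python3 -c "
from h import *;print(mf(r.sense()))"; python3 -m handwheel '[[0,0,0.03,0],[0,0,0.03,0],[0,0,0.03,0],[0,0,0.03,0],[0,0,0.03,0],[0,0,0.02,0],[0,0,0.02,0],[0,0,0.01,0],[0,0,0,0],[0,0,0,0]]'; python3 -c "
from h import *;print(mf(r.sense()))"
```

```text
(array([ 21.3, -62.2, 427.5]), array([ 0.4, -2.3, -2.1]))
time: 4.15
tool_pos: [621.0, -134.9, 232.0]
tcp_rot: [180.0, 0.0, 81.7]
ft_force: [0.2, -0.8, 0.0]
finger_gap: 69.8
grip_force: 0.0
(array([ 18.6, -55.7, 232. ]), array([ 0.3, -0.7,  0. ]))
```

```bash
python3 -m handwheel '[[-0.004,0,0.015,0],[0,0,0.02,0],[0,0,0.02,0],[0,0,0,0],[0,0.01,0,0],[0,0.008,0,0],[0,0.004,0,0],[0,0.004,0,0],[0,0.004,0,0],[0,0,0,0]]'; python3 -c "
from h import *;print(mf(r.sense()))"
```

```text
time: 5.15
tool_pos: [650.3, -143.2, 176.3]
tcp_rot: [180.0, -0.0, 81.7]
ft_force: [-0.0, -0.6, 0.7]
finger_gap: 70.3
grip_force: 0.0
(array([ 48.9, -59.7, 176.3]), array([ 0. , -0.6,  0.7]))
```

Run:
```python
from h import *;import cv2
K,W=cam();im=r.snapshot("wrist");cv2.imwrite('pics/w2.png',im[:,:,::-1]);
for q in(.3,.4,.5,.6):print(q,[proj(K,W,world(np.array([65*np.sin(q),y,140+65*np.cos(q)]))).round(0).tolist() for y in (-10,-45,-75)])
```

```text
0.3 [[229.0, 178.0], [237.0, 268.0], [242.0, 335.0]]
0.4 [[248.0, 177.0], [254.0, 265.0], [258.0, 331.0]]
0.5 [[266.0, 175.0], [270.0, 262.0], [273.0, 326.0]]
0.6 [[282.0, 172.0], [285.0, 258.0], [287.0, 321.0]]
```

View pics/w2.png

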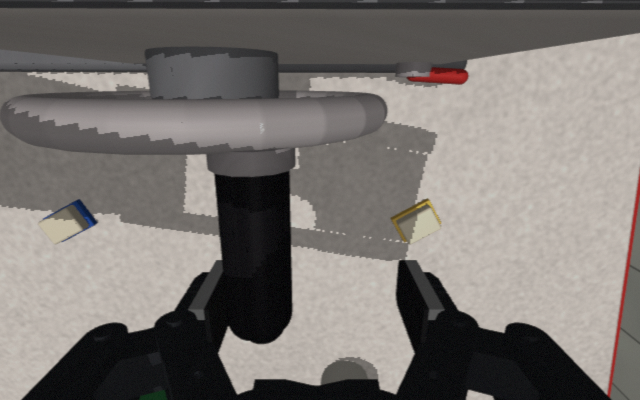

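The left pad is touching the handle, which now sits around columns 253–260 (q ≈ 0.43). I'll follow the arc from here.

```bash
python3 -m handwheel '[[0,0.0034,0.0019,0],[0,0.0034,0.0019,0],[0,0.0034,0.0019,0],[0,0.0033,0.0028,0],[0,0.0033,0.0028,0],[0,0.0033,0.0028,0],[0,0.002,0.0026,0],[0,0.002,0.0026,0],[0,0.002,0.0026,0],[0,0.002,0.0026,0]]'; python3 -c "
from h import *;print(mf(r.sense()))"
```

```text
time: 6.2
tool_pos: [677.8, -147.2, 151.6]
tcp_rot: [180.0, -0.0, 81.7]
ft_force: [-1.0, -0.3, 0.8]
finger_gap: 70.2
grip_force: 0.7
(array([ 76.6, -59.7, 151.6]), array([-1. , -0.4,  0.8]))
```

```bash
python3 -m handwheel '[[0,0.0016,0.0023,0],[0,0.0016,0.0023,0],[0,0.0015,0.0023,0],[0,0.0013,0.0024,0],[0,0.0012,0.0024,0],[0,0.0011,0.0025,0],[0,0.001,0.0025,0],[0,0.0008,0.0025,0],[0,0.0007,0.0025,0],[0,0.0006,0.0025,0]]'; python3 -c "
from h import *;print(mf(r.sense()))"
```

```text
time: 7.2
tool_pos: [688.5, -148.8, 127.0]
tcp_rot: [-179.9, -0.0, 81.7]
ft_force: [-4.6, 0.5, -0.0]
finger_gap: 70.0
grip_force: 2.3
(array([ 87.4, -59.7, 127. ]), array([-4.7, -0.1, -0. ]))
```

```bash
python3 -m handwheel '[[0,0.001,0.002,0],[0,0.001,0.0025,0],[0,0.0005,0.0025,0],[0,0,0.0025,0],[0,0,0.0025,0],[0,0,0.0025,0],[0,0,0.0025,0],[0,0,0.0025,0],[0,0,0.0025,0],[0,0,0,0]]'
python3 - <<'E'
from h import *;import cv2
print(mf(r.sense()));K,W=cam();im=r.snapshot("wrist");cv2.imwrite('pics/w3.png',im[:,:,::-1]);
for q in(1.3,1.5,1.7,1.9):print(q,[proj(K,W,world(np.array([65*np.sin(q),y,140+65*np.cos(q)]))).round(0).tolist() for y in (-10,-45,-75)])
E
```

```text
time: 8.2
tool_pos: [685.4, -148.3, 103.2]
tcp_rot: [-179.2, -0.0, 81.7]
ft_force: [-29.5, 4.1, 9.3]
finger_gap: 70.2
grip_force: 14.6
(array([ 84.3, -59.7, 103.2]), array([-29.8,  -0.2,   9.3]))
1.3 [[232.0, 204.0], [241.0, 315.0], [247.0, 392.0]]
1.5 [[249.0, 191.0], [256.0, 291.0], [260.0, 363.0]]
1.7 [[256.0, 180.0], [261.0, 271.0], [265.0, 338.0]]
1.9 [[254.0, 171.0], [259.0, 255.0], [262.0, 318.0]]
```

View pics/w3.png

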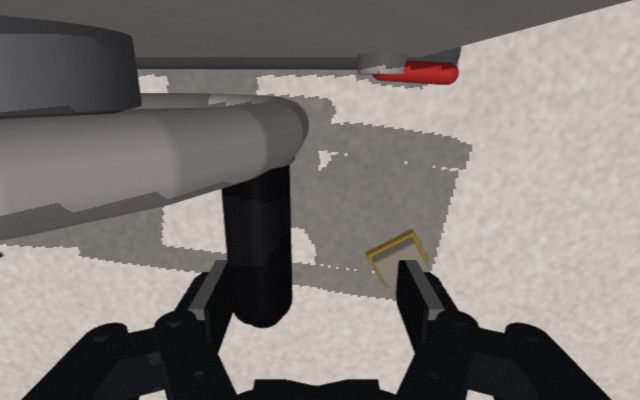

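The handle tip is at about (262,322), q ≈ 1.8, just past the rear. Contact force was about 30 N at 6 mm of press, so stiffness is about 5 N/mm. I'll switch to the other pad and keep the press lighter.

```bash
python3 -m handwheel '[[0,-0.0125,0,0],[0,-0.0125,0,0],[0,-0.0125,0,0],[0,-0.0085,0,0],[0,-0.003,0.003,0],[0,-0.002,0.0035,0],[0,-0.002,0.0035,0],[0,-0.002,0.0035,0],[0,-0.002,0.0035,0],[0,-0.002,0.0035,0]]'; python3 -c "
from h import *;print(mf(r.sense()))"
```

```text
time: 9.25
tool_pos: [635.3, -141.0, 85.2]
tcp_rot: [179.7, 0.0, 81.7]
ft_force: [11.9, -1.4, -4.1]
finger_gap: 70.0
grip_force: 6.0
(array([ 33.7, -59.7,  85.2]), array([11.9,  0.3, -4.1]))
```

```bash
python3 -m handwheel '[[0,-0.003,0.004,0],[0,-0.003,0.004,0],[0,-0.003,0.004,0],[0,-0.003,0.003,0],[0,-0.003,0.003,0]]'; python3 -c "
from h import *;print(mf(r.sense()))"; python3 -m handwheel '[[0,-0.0035,0.003,0],[0,-0.0035,0.003,0],[0,-0.0035,0.002,0],[0,-0.0035,0.002,0],[0,-0.0035,0.002,0]]'; python3 -c "
from h import *;print(mf(r.sense()))"
```

```text
time: 9.75
tool_pos: [622.0, -139.1, 66.2]
tcp_rot: [179.5, 0.0, 81.7]
ft_force: [28.1, -4.7, -22.2]
finger_gap: 69.6
grip_force: 14.1
(array([ 20.2, -59.7,  66.2]), array([ 28.5,  -0.6, -22.2]))
time: 10.25
tool_pos: [601.6, -136.0, 54.4]
tcp_rot: [179.9, -0.0, 81.7]
ft_force: [5.8, -0.3, -4.3]
finger_gap: 70.4
grip_force: 3.1
(array([ -0.4, -59.5,  54.4]), array([ 5.8,  0.6, -4.3]))
```

```bash
python3 -m handwheel '[[0,-0.0035,0.001,0],[0,-0.0035,0.001,0],[0,-0.0035,0.001,0],[0,-0.0035,0,0],[0,-0.0035,0,0],[0,-0.0035,0,0]]'; python3 -c "
from h import *;print(mf(r.sense()))"; python3 -m handwheel '[[0,-0.0035,0,0],[0,-0.0035,-0.0005,0],[0,-0.0035,-0.001,0],[0,-0.0035,-0.001,0],[0,-0.0035,-0.001,0],[0,-0.0035,-0.001,0]]'; python3 -c "
from h import *;print(mf(r.sense()))"
```

```text
time: 10.85
tool_pos: [580.8, -132.9, 51.6]
tcp_rot: [179.9, -0.0, 81.7]
ft_force: [5.1, -0.2, -3.8]
finger_gap: 70.2
grip_force: 2.6
(array([-21.5, -59.6,  51.6]), array([ 5. ,  0.5, -3.8]))
time: 11.45
tool_pos: [560.0, -129.9, 56.3]
tcp_rot: [179.9, -0.0, 81.7]
ft_force: [4.8, 0.8, -4.0]
finger_gap: 69.7
grip_force: 2.7
(array([-42.4, -59.6,  56.3]), array([ 4.7,  1.5, -4. ]))
```

```bash
python3 -m handwheel '[[0,-0.0033,-0.0015,0],[0,-0.0033,-0.0015,0],[0,-0.0033,-0.0015,0],[0,-0.003,-0.002,0],[0,-0.003,-0.002,0],[0,-0.003,-0.002,0]]'; python3 -c "
from h import *;print(mf(r.sense()))"; python3 -m handwheel '[[0,-0.0027,-0.0025,0],[0,-0.0027,-0.0025,0],[0,-0.0024,-0.0028,0],[0,-0.0024,-0.0028,0],[0,-0.002,-0.003,0],[0,-0.002,-0.003,0]]'; python3 -c "
from h import *;print(mf(r.sense()))"
```

```text
time: 12.05
tool_pos: [541.5, -127.2, 66.9]
tcp_rot: [179.9, -0.0, 81.7]
ft_force: [5.2, -0.7, -4.4]
finger_gap: 69.6
grip_force: 3.0
(array([-61.2, -59.5,  66.9]), array([ 5.3,  0. , -4.4]))
time: 12.65
tool_pos: [527.7, -125.2, 83.5]
tcp_rot: [179.9, -0.0, 81.7]
ft_force: [7.9, -1.2, -5.3]
finger_gap: 69.9
grip_force: 3.8
(array([-75.1, -59.6,  83.5]), array([ 8. , -0.1, -5.3]))
```

```bash
python3 -m handwheel '[[0,-0.0019,-0.0028,0],[0,-0.0018,-0.0028,0],[0,-0.0016,-0.003,0],[0,-0.0015,-0.003,0],[0,-0.0013,-0.003,0]]'; python3 -c "
from h import *;print(mf(r.sense()))"; python3 -m handwheel '[[0,-0.0011,-0.003,0],[0,-0.001,-0.003,0],[0,-0.0008,-0.003,0],[0,-0.0006,-0.003,0],[0,-0.0005,-0.003,0]]'; python3 -c "
from h import *;print(mf(r.sense()))"
```

```text
time: 13.15
tool_pos: [519.8, -124.0, 98.1]
tcp_rot: [179.9, -0.0, 81.7]
ft_force: [9.4, -1.5, -6.5]
finger_gap: 70.5
grip_force: 4.6
(array([-83.1, -59.5,  98.1]), array([ 9.5, -0.1, -6.5]))
time: 13.65
tool_pos: [516.3, -123.5, 113.0]
tcp_rot: [179.8, -0.0, 81.7]
ft_force: [13.8, -1.8, -11.2]
finger_gap: 70.5
grip_force: 6.7
(array([-86.6, -59.5, 113. ]), array([ 13.9,   0.2, -11.2]))
```

```bash
python3 -m handwheel '[[0,0,-0.003,0],[0,0,-0.003,0],[0,0.0005,-0.003,0],[0,0.0005,-0.003,0]]'
python3 - <<'E'
from h import *;import cv2
print(mf(r.sense()));K,W=cam();im=r.snapshot("wrist");cv2.imwrite('pics/w4.png',im[:,:,::-1]);
for q in(4.5,4.7,4.9,5.1):print(q,[proj(K,W,world(np.array([65*np.sin(q),y,140+65*np.cos(q)]))).round(0).tolist() for y in (-10,-45,-75)])
E
```

```text
time: 14.05
tool_pos: [516.6, -123.5, 124.9]
tcp_rot: [179.9, -0.0, 81.7]
ft_force: [5.1, -0.7, -3.8]
finger_gap: 70.0
grip_force: 2.6
(array([-86.3, -59.5, 124.9]), array([ 5.1,  0.1, -3.8]))
4.5 [[371.0, 163.0], [367.0, 241.0], [364.0, 299.0]]
4.7 [[372.0, 171.0], [368.0, 254.0], [365.0, 317.0]]
4.9 [[381.0, 179.0], [376.0, 270.0], [372.0, 337.0]]
5.1 [[400.0, 190.0], [393.0, 289.0], [387.0, 360.0]]
```

View pics/w4.png

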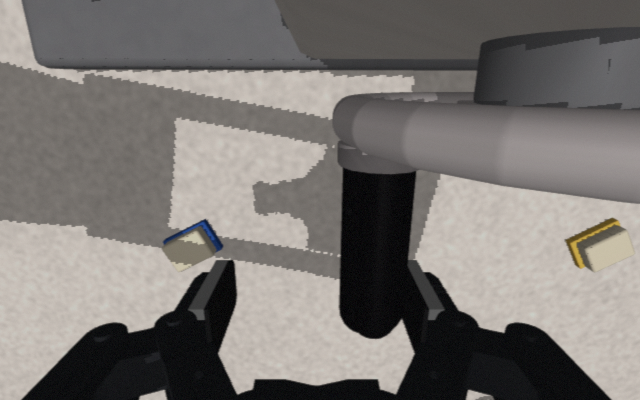

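The handle axis is near (374,250) with its end at row 335, so q ≈ 4.85, past the front. I'll switch back to the left pad and push up and over.

```bash
python3 -m handwheel '[[0,0.0105,0,0],[0,0.0105,0,0],[0,0.0105,0,0],[0,0.0105,0,0],[0,0.004,-0.002,0],[0,0.0015,-0.003,0],[0,0.0012,-0.003,0],[0,0.0013,-0.003,0],[0,0.0014,-0.003,0]]'; python3 -c "
from h import *;print(mf(r.sense()))"
```

```text
time: 15.0
tool_pos: [561.7, -130.0, 135.8]
tcp_rot: [-179.3, -0.0, 81.7]
ft_force: [-17.6, 0.8, -3.7]
finger_gap: 70.1
grip_force: 9.2
(array([-40.8, -59.4, 135.8]), array([-17.5,  -1.8,  -3.7]))
```

```bash
python3 -m handwheel '[[0,0.0002,-0.003,0],[0,0.0004,-0.003,0],[0,0.0008,-0.003,0],[0,0.0012,-0.003,0]]'; python3 -c "
from h import *;print(mf(r.sense()))"; python3 -m handwheel '[[0,0.0014,-0.003,0],[0,0.0016,-0.0028,0],[0,0.0018,-0.0027,0],[0,0.002,-0.0026,0]]'; python3 -c "
from h import *;print(mf(r.sense()))"
```

```text
time: 15.4
tool_pos: [564.9, -130.5, 148.4]
tcp_rot: [-179.4, -0.0, 81.7]
ft_force: [-14.8, 1.7, -2.0]
finger_gap: 70.1
grip_force: 7.7
(array([-37.5, -59.5, 148.4]), array([-14.9,  -0.5,  -2. ]))
time: 15.8
tool_pos: [569.8, -131.2, 159.5]
tcp_rot: [-179.1, -0.0, 81.7]
ft_force: [-27.6, 3.4, 7.3]
finger_gap: 69.9
grip_force: 14.2
(array([-32.6, -59.5, 159.5]), array([-27.8,  -0.7,   7.3]))
```

```bash
python3 -m handwheel '[[0,-0.008,0,0],[0,-0.005,0.006,0],[0,0,0.008,0],[0,0.003,0,0],[0,0.003,-0.001,0],[0,0.002,-0.003,0]]'; python3 -c "
from h import *;print(mf(r.sense()))"; python3 -m handwheel '[[0,0.0016,-0.003,0],[0,0.0016,-0.003,0],[0,0.0016,-0.003,0]]'; python3 -c "
from h import *;print(mf(r.sense()))"
```

```text
time: 16.4
tool_pos: [570.2, -131.4, 151.6]
tcp_rot: [-179.8, -0.0, 81.7]
ft_force: [-5.9, 0.6, -4.9]
finger_gap: 70.0
grip_force: 2.8
(array([-32.1, -59.5, 151.6]), array([-5.9, -0.2, -4.9]))
time: 16.7
tool_pos: [574.5, -132.0, 160.6]
tcp_rot: [-179.8, -0.0, 81.7]
ft_force: [-5.2, 0.1, -4.0]
finger_gap: 69.9
grip_force: 2.5
(array([-27.8, -59.5, 160.6]), array([-5.2, -0.6, -4. ]))
```

```bash
python3 -m handwheel '[[0,0.0023,-0.003,0],[0,0.0024,-0.0028,0],[0,0.0026,-0.0028,0],[0,0.0028,-0.0026,0],[0,0.0029,-0.0025,0]]'; python3 -c "
from h import *;print(mf(r.sense()))"; python3 -m handwheel '[[0,0.003,-0.0023,0],[0,0.003,-0.002,0],[0,0.0031,-0.002,0],[0,0.0032,-0.0016,0],[0,0.0033,-0.0013,0],[0,0.0033,-0.001,0]]'; python3 -c "
from h import *;print(mf(r.sense()))"
```

```text
time: 17.2
tool_pos: [586.2, -133.7, 174.9]
tcp_rot: [-179.6, -0.0, 81.7]
ft_force: [-15.3, 2.5, 6.6]
finger_gap: 69.9
grip_force: 7.9
(array([-16. , -59.5, 174.9]), array([-15.5,   0.3,   6.6]))
time: 17.8
tool_pos: [606.6, -136.9, 186.8]
tcp_rot: [-179.9, 0.0, 81.7]
ft_force: [-9.7, 0.7, 7.0]
finger_gap: 70.5
grip_force: 4.7
(array([  4.6, -59.8, 186.8]), array([-9.7, -0.7,  7. ]))
```

```bash
python3 -m handwheel '[[0,0.0033,-0.001,0],[0,0.0033,-0.0005,0],[0,0.0033,0,0],[0,0.0033,0,0],[0,0.0033,0.0005,0],[0,0.0033,0.0005,0],[0,0.0033,0.0005,0],[0,0.0033,0.001,0],[0,0.003,0.001,0],[0,0,0,0]]'; python3 -c "
from h import *;print(mf(r.sense()))"
```

```text
time: 18.8
tool_pos: [636.8, -141.2, 183.0]
tcp_rot: [180.0, -0.0, 81.7]
ft_force: [0.6, -0.8, -0.4]
finger_gap: 70.0
grip_force: 0.0
(array([ 35.2, -59.6, 183. ]), array([ 0.7, -0.7, -0.4]))
```

```bash
python3 -m handwheel '[[0,0.002,0,0],[0,0.002,0,0],[0,0.002,0.0003,0],[0,0,0,0],[0,-0.01,0,0],[0,-0.011,0,0],[0,0,0,0]]'; python3 -m handwheel '[[0,0,-0.02,0],[0,0,-0.03,0],[0,0,-0.03,0],[0,0,-0.03,0],[0,0,-0.03,0],[0,0,-0.03,0],[0,0,-0.03,0],[0,0,-0.03,0],[0,0,-0.018,0],[0,0,0,0]]'
python3 - <<'E'
from h import *;import cv2
print(mf(r.sense()));K,W=cam();im=r.snapshot("wrist");cv2.imwrite('pics/w5.png',im[:,:,::-1]);
for q in(0,.1,.2,.3,.4):print(q,[proj(K,W,world(np.array([65*np.sin(q),y,140+65*np.cos(q)]))).round(1).tolist() for y in (-10,-75)])
# dark handle columns, first picture vs now
for f in('w1','w5'):
    g=cv2.imread(f'pics/{f}.png').max(2);m=g[120:170,285:345]<45;print(f,[(np.where(x)[0].mean()+285).round(1) for x in m[::10] if x.any()])
E
```

```text
time: 19.5
tool_pos: [621.1, -138.9, 183.2]
tcp_rot: [180.0, 0.0, 81.7]
ft_force: [0.1, -0.0, 0.0]
finger_gap: 69.7
grip_force: 0.0
time: 20.5
tool_pos: [622.7, -139.3, 435.2]
tcp_rot: [179.6, 0.1, 81.7]
ft_force: [0.9, -0.3, 0.1]
finger_gap: 70.0
grip_force: 0.0
(array([ 20.9, -59.8, 435.2]), array([ 1. , -0.2,  0.1]))
0 [[294.2, 114.8], [295.5, 175.8]]
0.1 [[300.5, 114.8], [301.4, 175.7]]
0.2 [[306.7, 114.7], [307.3, 175.5]]
0.3 [[312.8, 114.5], [313.0, 175.1]]
0.4 [[318.6, 114.4], [318.6, 174.6]]
w1 [np.float64(315.5), np.float64(316.0), np.float64(315.5), np.float64(315.5), np.float64(315.5)]
w5 [np.float64(312.5), np.float64(312.5), np.float64(312.0), np.float64(312.5), np.float64(312.5)]
```

View pics/w5.png

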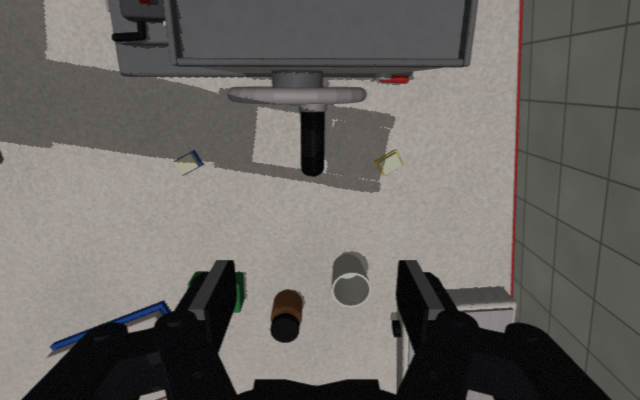

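The handle axis is at column 312.5. The whole view has shifted about 3–4 px left since the first wrist picture, where it was at 315.5, and the projection gives q ≈ 0.29 both times. The blocks, jar and cup look unmoved, so I'm handing in.

```bash
python3 -c "
from bench import r;print(r.hand_in())"
```

```text
the job is handed in; nothing more can be done
None
```

I turned the hand wheel one full turn clockwise using one fingertip pad at a time. The last wrist picture shows the handle back within about 1 mm of where it started, the hand clear, and the blocks, jar and cup where they were. The highest force I read was about 36 N, close to the 40 N limit, and the job is handed in but no verdict came back.

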